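# Fold out the press crank and clamp the hub

### The arm

A 6-joint arm with a two-finger parallel gripper is mounted at the origin on the work surface. World frame = base frame: x ahead of the robot, y to its left, z up, the work surface at z = 0. Lengths are in mm, angles in rad, forces in N, time in s.
With the tool pointing down it reaches from about 425 to 950 mm from the base axis. Payload 14.7 kg.
Tool frame: the origin (TCP) lies at the very end of the fingers, on their centre line; the grasp point (between the pads) lies 19 mm behind it; x points along the fingers, y is the direction in which the jaws open and shut, and the axes are right-handed (so a half turn about x gives the same grasp; the last joint's range is limited). The gripper opens to 85 mm and grips with 20 to 120 N. Pads are 22 mm wide; open, the fingers measure 114 mm over their backs; the gripper's body (76 mm by 85 mm) begins 54 mm behind the grasp point. The pads swing forward as they close: fully open they stand 13 mm farther back than shut.
Start: joints at [1.057, 0.48, 1.596, -0, 1.065, -0.047], TCP at [292.496, 580.464, 191.997] pointing down, gripper open.
Joint ranges: [-2.75, 2.75], [-0.82, 2.05], [0.23, 2.67], [-1.56, 4.7], [0.09, 2.69], [-2.92, 2.92]. Speed limits (rad/s): [1.89, 1.89, 2.39, 3.01, 3.01, 3.01].

### API

Orientations are given as a rotation vector (axis times angle).
In Python, from workcell import telemetry, viewer, workorder gives the robot as it stands.
- The arm moves only by the shell command python3 -m crank 'ROWS' [OPENING]. ROWS is JSON, a list of rows, each a list of 4 numbers: the shift along the tool's x, y, z in cm, then the turn about the tool's x in rad. In form: [[tx, ty, tz, roll], ...]. A call has 1 to 5 rows; each row is the pose to reach, as a shift and turn from the pose measured when the call began, along the tool's axes at that moment; what a row does not reach only later rows make up. A row lasts 1/10 s, in which the tool goes at most 50 mm and 8.59 degrees, less where a joint would pass 70% of its speed; a pose out of reach is approached as far as the arm can. A call with a gripper value outside its range is refused whole. OPENING is the closure in counts, from 0 (fully open) to 255 (shut), set as the call begins (- or left out, the last holds). The fingers move at their own pace and stop on an object; the grip force is fixed at half the most. Time passes only in rows, so rows that repeat a pose let the fingers close. It gives the time, the measured TCP pose, the force and the opening at its end, in the units of the state.
- telemetry.get_state(): the state, without advancing time (a new reading comes with each control period).
- viewer.snapshot(name): name is "scene" or "top" or "wrist"; returns the picture (384x512x3 uint8, blue, green, red); there is no depth.
- viewer.calibration(name): a dict with "intrinsics" (3x3 intrinsics, pixels), "D" ([k1, k2, p1, p2, k3] as OpenCV has them; the pictures are not rectified), "xyz" and "attitude" of the camera in the world. Camera axes: x right, y down, z forward; pixel columns grow to the right and rows downward; lengths in mm; the calibration is good to about 2 mm. A picture is of the moment at which its call begins: read the wrist's pose just before it. calibration takes no time and is no camera call; for the wrist camera it gives the pose at the moment of the call.
- workorder.finish_job(): hands the job in, once; it reports no verdict.
The state is a dict: "time": time; "joint_positions": joint angles; "joint_vel": joint speeds; "effort": joint torques, N m; "tool_pos": TCP position; "orientation": TCP orientation; "wrist_force": force on the tool from outside, world axes, zero at the start; "ft_torque": the same for the moment, N m; "finger_gap": finger opening in mm.
Only numpy, scipy, OpenCV 4.12 (cv2) and the standard library are available. Lean on these libraries where they do the work, as an engineer would, in place of code of your own. Each camera call takes 0.05 s, during which the arm holds its last target. There are 200 camera calls.

### The job

Clamp the silver wheel hub upright in the small blue bench press: fold the red crank grip out until it stands upright, then turn the crank clockwise by it until the pad has come down on the hub and holds it firmly. Stop once the screw has clearly stiffened, without crushing the hub, and let go with the grip still upright. Do not touch the hub, and leave the spare hub, pedal, wrench, tub and ring around it where they are.

Things in the scene. Friction and masses are not known exactly. Their poses are not given: they have to be found in the camera images.
- press: Blue bench press, fixed: base 160 x 200 x 20 mm (x, y, z of its frame), a bar across the top at 150 to 180 mm height on two 22 mm steel columns at y = +-78 mm, boss above it up to 198 mm, crank on top. Origin: centre of the base's underside, z up, on the bench.
- crank_axis (a point): Point on the vertical axis of the crank, 210 mm above the bench, level with the top of the steel crank arm. The arm is 20 mm wide and 10 mm thick, reaches 66 mm to the grip side and about 55 mm to the other (counterweight, top 214 mm above the bench); the hub cap on the axis rises to 212 mm. The arm stays at its height when turned.
- fold_hinge (a point): Hinge pin of the folding grip, at the outer end of the crank arm: 60 mm from the crank axis and 22 mm above the arm's top (232 mm above the bench), between two steel cheeks 20 mm wide over all, rising to 233 mm.
- grip_mid (a point): Point on the centre line of the red round grip, 45 mm from the hinge pin. The red sleeve is 20 mm in diameter, spins freely about its own line, and runs from 16 to 72 mm from the hinge pin. Folded, it lies level, from the hinge in over the crank axis, 12 mm clear of the arm; unfolded it stands upright above the hinge (this point then 277 mm above the bench).
- fold (a joint): Angle of the folding grip: 0 folded flat along the arm, 1.57 upright against its stop. It stays where it is left by friction: about 3.5 N at grip_mid moves it. It does not lock: keep it upright (within about 0.25) while turning and when letting go.
- crank (a joint): Angle of the crank, growing clockwise seen from above (tightening); at 0 the arm with the hinge points to the press's -x. A turn lowers the pad 20 mm. Friction takes about 5 to 7 N at the upright grip all the way and holds the crank where it is left. From pad contact on, the force needed at the grip grows by about 5 N per further radian, and the hub's hold by 95 N per radian.
- hub: Silver bicycle hub, a spool 70 mm high with two 56 mm flanges, about 300 g, loose and upright on the press's anvil, under its black pad, which starts 4 to 17 mm above it (differs each time). Held firmly: 30 to 110 N under the pad, that is 1.6 to 5.8 N more force at the grip than before contact; above 120 N it is crushed. Origin: centre of its underside, z along its axis.
- spare_hub: Black hub of the same shape and size as the silver one, standing on the bench. Leave alone.
- pedal: Bicycle pedal lying beside the press, about 100 x 85 x 22 mm, origin under its centre. Leave alone.
- wrench: Steel wrench lying beside the press. Leave alone.
- grease_tub: White tub with red lid, 72 mm diameter, 60 mm high. Leave alone.
- lockring: Flat steel ring, 90 mm outside diameter, 6 mm thick. Leave alone.
Mind the look-alikes: they are no part of the job. Of the things that look like the hub, the middle-sized one is meant.

How it is judged:
By the outcome, as a careful person would: the job done as asked, in the order asked, and still so for the second after the job is handed in, with the robot touching nothing.
It also fails if it takes over 72 s, if anything falls off the work surface, if the arm or the gripper's body presses on something with over 40 N, if the wrist force passes 120 N, or if a joint passes its speed limit or range.

## Working session

There is one attempt and no reset: what is moved stays moved. The work goes in short steps, Python scripts to look and compute and a shell command to move; the robot and the scene stay as the last step left them, time stands still between calls to the robot, and variables do not carry over. Pictures are saved under pics/ and viewed, about 8 in all and at most 12, crops included, and the job is handed in when it is done.

```bash
mkdir -p pics; ls; python3 - <<'E'
from workcell import telemetry, viewer
import cv2,numpy as np
s=telemetry.get_state();print(s)
for n in ("scene","top"):
    im=viewer.snapshot(n);cv2.imwrite(f"pics/{n}0.png",im);print(n,viewer.calibration(n))
a=cv2.imread("pics/scene0.png");b=cv2.imread("pics/top0.png")
cv2.imwrite("pics/both0.png",cv2.resize(np.vstack([a,b]),None,fx=.78,fy=.78))
E
```

```text
pics
{'time': 0.0, 'joint_positions': array([ 1.05738252e+00,  4.80840543e-01,  1.59690078e+00, -3.56477022e-05,
        1.06515101e+00, -4.65939617e-02]), 'joint_vel': array([ 0.00191711,  0.00058763,  0.00012845, -0.00101038,  0.0015602 ,
       -0.00081565]), 'effort': array([-5.58647123e-03, -9.50612569e+01, -4.30205083e+01, -7.89698552e-04,
        1.18191959e-02,  2.73133179e-05]), 'tool_pos': array([292.27414086, 580.02050052, 191.35677428]), 'orientation': array([ 0.36504354,  1.53995941, -0.36703396]), 'wrist_force': array([-0.11545787,  0.98777633,  0.28526447]), 'ft_torque': array([ 0.03091573, -0.03127691, -0.03347902]), 'finger_gap': 85.50209053803401}
scene {'intrinsics': array([[380.795932  ,   0.        , 252.26152858],
       [  0.        , 380.795932  , 194.55298461],
       [  0.        ,   0.        ,   1.        ]]), 'D': array([0.0114051, 0.       , 0.       , 0.       , 0.       ]), 'xyz': array([1657.75448855,  -27.67403817,  882.70486583]), 'attitude': array([-1.60862194, -1.62389053,  0.86251752])}
top {'intrinsics': array([[434.81709169,   0.        , 259.02484911],
       [  0.        , 434.81709169, 194.40783244],
       [  0.        ,   0.        ,   1.        ]]), 'D': array([-0.14041345,  0.        ,  0.        ,  0.        ,  0.        ]), 'xyz': array([ 272.14786964,    7.54391118, 1436.77153894]), 'attitude': array([-2.12658326,  2.11670712, -0.2004957 ])}
```

View pics/both0.png

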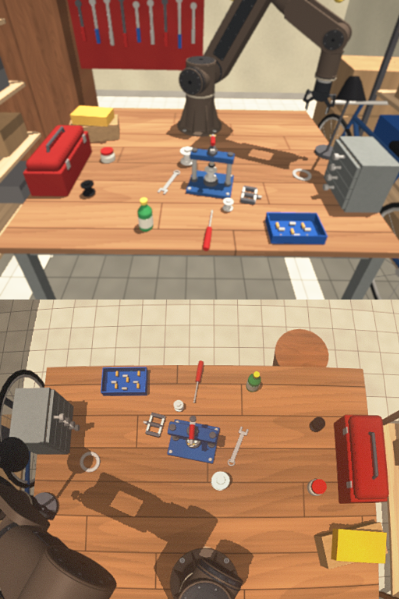

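The press with the red grip is at about (247,175) in top and (270,220) in scene. White and silver hub-like parts stand beside it: a big one near the base at top (283,232), and a small one at (229,136). The middle-sized one is in the press. I'll enlarge to confirm.

```bash
python3 - <<'E'
import cv2,numpy as np
a=cv2.imread("pics/scene0.png");b=cv2.imread("pics/top0.png")
A=cv2.resize(a[160:280,220:340],(400,400),interpolation=cv2.INTER_CUBIC)
B=cv2.resize(b[120:220,200:300],(400,400),interpolation=cv2.INTER_CUBIC)
cv2.imwrite("pics/crop0.png",np.hstack([A,B]))
E
```

```text
(no output)
```

View pics/crop0.png

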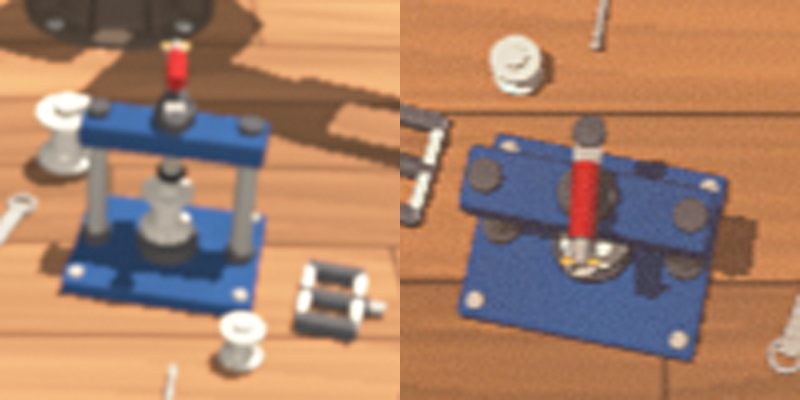

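The crops show the silver hub (middle size, scene crop (165,215)) under the black pad in the press. The red grip lies folded, with its hinge cheeks at top crop (580,250), towards the robot. The counterweight is at (588,130), and the bar-end caps are at (485,175) and (690,215).

```bash
cat > h.py <<'E'
import cv2,numpy as np
from scipy.spatial.transform import Rotation as R
from workcell import telemetry, viewer
def ray(c,uv):
    n=cv2.undistortPoints(np.array([[uv]],float),c["intrinsics"],c["D"])[0,0]
    d=R.from_rotvec(c["attitude"]).as_matrix()@np.array([*n,1]); return np.array(c["xyz"]),d
def onz(c,uv,z):
    o,d=ray(c,uv); return o+d*(z-o[2])/d[2]
def tri(c1,u1,c2,u2):
    o1,d1=ray(c1,u1);o2,d2=ray(c2,u2);d1/=np.linalg.norm(d1);d2/=np.linalg.norm(d2)
    t=np.linalg.lstsq(np.c_[d1,-d2],o2-o1,rcond=None)[0];p,q=o1+t[0]*d1,o2+t[1]*d2
    return (p+q)/2,np.linalg.norm(p-q)
def red(im,box):
    x0,y0,x1,y1=box;h=cv2.cvtColor(im[y0:y1,x0:x1],cv2.COLOR_BGR2HSV)
    m=(((h[...,0]<8)|(h[...,0]>172))&(h[...,1]>150)&(h[...,2]>70)).astype(np.uint8)
    n,l,s,_=cv2.connectedComponentsWithStats(m);k=1+np.argmax(s[1:,4])
    p=np.argwhere(l==k)[:,::-1]+[x0,y0];c=p.mean(0);d=np.linalg.svd(p-c)[2][0] if 0 else np.linalg.svd((p-c).astype(float),full_matrices=False)[2][0]
    t=(p-c)@d;return c,c+d*t.min(),c+d*t.max(),len(p)
E
python3 - <<'E'
from h import *
t=viewer.calibration("top");s=viewer.calibration("scene")
b=cv2.imread("pics/top0.png");a=cv2.imread("pics/scene0.png")
T=red(b,(235,145,260,195));S=red(a,(260,165,285,195));print(T,S)
for p in T[:3]: print(onz(t,p,232).round(1))
print(tri(t,T[0],s,S[0]))
c1=onz(t,(221.25,163.75),182);c2=onz(t,(272.5,173.75),182);print(c1,c2,np.linalg.norm(c1-c2),(c1+c2)/2)
d=c1-c2;print("yaw of press x",np.arctan2(d[1],d[0])-np.pi/2)
print("cw",onz(t,(247,152.5),214))
E
```

```text
(array([245.44736842, 169.34210526]), array([245.9182318 , 159.99588051]), array([245.00355966, 178.15131952]), 114) (array([272.73684211, 180.43421053]), array([273.1992943 , 175.01701324]), array([272.2525767 , 186.10692925]), 76)
[575.7  48.3 232. ]
[603.3  47.3 232. ]
[549.9  49.3 232. ]
(array([575.12769915,  49.55245748, 234.58561553]), np.float64(2.696698296383116))
[605.23860888 122.41766666 182.        ] [575.19409703 -30.41918522 182.        ] 155.76192084733773 [590.21635295  45.99924072 182.        ]
yaw of press x -0.19410396010802922
cw [630.97686801  44.93393527 214.        ]
```

```bash
cat >> h.py <<'E'
def togo(p,ydir=None):
    s=telemetry.get_state();M=R.from_rotvec(s["orientation"]).as_matrix();d=M.T@(np.array(p,float)-s["tool_pos"])/10
    r=0
    if ydir is not None:
        v=M.T@np.array(ydir,float);r=np.arctan2(v[2],v[1]);r=(r+np.pi/2)%np.pi-np.pi/2
    print("t %.2f"%s["time"],"tcp",s["tool_pos"].round(1),"d_cm",d.round(2),"roll %.3f"%r,"F",s["wrist_force"].round(1),"j",s["joint_positions"].round(2),"gap %.1f"%s["finger_gap"]);return M
E
python3 - <<'E'
from h import *
print(togo([575,48.5,300],[0.04,1,0]).round(3))
E
```

```text
t 0.10 tcp [292.3 580.1 191.4] d_cm [-10.82 -34.76  49.17] roll -0.427 F [-0.3 -0.2 -0.4] j [ 1.06  0.48  1.6  -0.    1.07 -0.05] gap 85.0
[[-0.001  0.45   0.893]
 [-0.001  0.893 -0.45 ]
 [-1.    -0.001 -0.   ]]
```

```bash
python3 -m crank '[[-4,0,0,0],[-8,-3,4,0],[-11.5,-6,8,-0.1],[-11.5,-9,12,-0.2],[-11.5,-12,16,-0.3]]' 0
python3 -m crank '[[0,-3,4,-0.05],[0,-6,8,-0.1],[0,-9,12,-0.1],[0,-12,16,-0.1],[0,-15,21,-0.1]]'
python3 - <<'E'
from h import *
print(togo([575,48.5,300],[0.04,1,0]).round(3))
E
```

```text
time: 0.6
tool_pos: [372.4, 419.4, 306.6]
orientation: [0.128, 1.566, -0.126]
wrist_force: [1.2, 0.6, -0.1]
finger_gap: 85.3
time: 1.1
tool_pos: [549.0, 241.6, 306.7]
orientation: [0.049, 1.57, -0.048]
wrist_force: [1.5, -0.1, 0.1]
finger_gap: 85.0
t 1.10 tcp [549.  241.6 306.7] d_cm [  0.66 -19.12   3.78] roll -0.022 F [ 1.5 -0.1  0.1] j [ 0.36  0.32  1.57  0.    1.26 -1.15] gap 85.0
[[ 0.001  0.062  0.998]
 [ 0.     0.998 -0.062]
 [-1.     0.     0.001]]
```

```bash
python3 -m crank '[[0,-4.5,1,-0.02],[0,-9,2,-0.02],[0,-13.5,3,-0.02],[0,-19.1,3.8,-0.02],[0,-19.1,3.8,-0.02]]' 
python3 -m crank '[[0,0,0,0],[0,0,0,0]]'
python3 - <<'E'
from h import *
w=viewer.calibration("wrist");im=viewer.snapshot("wrist");cv2.imwrite("pics/w1.png",im);print(w)
M=togo([575,48.5,300],[0.04,1,0])
im2=viewer.snapshot("top");cv2.imwrite("pics/t1.png",im2)
E
```

```text
time: 1.6
tool_pos: [575.2, 43.8, 306.3]
orientation: [0.035, 1.57, -0.036]
wrist_force: [0.7, -0.3, 1.1]
finger_gap: 85.7
time: 1.8
tool_pos: [575.0, 43.9, 306.1]
orientation: [0.036, 1.571, -0.037]
wrist_force: [-0.2, 0.6, 0.2]
finger_gap: 85.6
{'intrinsics': array([[298.30865711,   0.        , 253.10974975],
       [  0.        , 298.30865711, 190.67734056],
       [  0.        ,   0.        ,   1.        ]]), 'D': array([-0.05869925,  0.        ,  0.        ,  0.        ,  0.        ]), 'xyz': array([505.28862853,  48.40915281, 488.68893147]), 'attitude': array([2.11164234, 2.01751666, 0.28912524])}
t 1.85 tcp [575.   44.6 306.2] d_cm [ 0.62  0.39 -0.02] roll -0.005 F [-0.1  0.4 -0.2] j [ 0.03  0.28  1.62 -0.    1.24 -1.5 ] gap 85.4
```

View pics/w1.png

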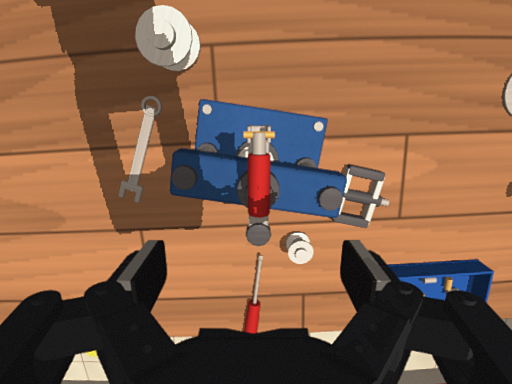

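The wrist view shows the red sleeve from (259,152) to (259,217), the hinge pin at (259,133), the counterweight at (259,234) and the column caps at (184,178) and (330,199).

```bash
python3 - <<'E'
from h import *
w=viewer.calibration("wrist");im=cv2.imread("pics/w1.png")
W=red(im,(230,140,290,225));print(W)
for p in W[:3]: print(onz(w,p,236).round(1), onz(w,p,232).round(1))
print("pin",onz(w,(259,133),232),"cw",onz(w,(259,234),214))
a,b=onz(w,(184,178),182),onz(w,(330,199),182);print(a,b,(a+b)/2,np.linalg.norm(a-b))
togo([576,48.5,220],[0.04,1,0])
E
```

```text
(array([258.51373422, 184.77134373]), array([258.70953123, 153.9409982 ]), array([258.31519325, 216.03375567]), 1347)
[574.3  50.8 236. ] [575.4  50.8 232. ]
[547.  52. 236.] [547.7  52.1 232. ]
[603.6  49.5 236. ] [605.2  49.5 232. ]
pin [529.77076595  53.01877598 232.        ] cw [631.48818243  49.42429757 214.        ]
[578.08073002 -27.65022444 182.        ] [608.3823877  127.99785897 182.        ] [593.23155886  50.17381726 182.        ] 158.570225224447
t 1.90 tcp [575.1  45.  306.2] d_cm [8.62 0.36 0.08] roll -0.004 F [ 0.4 -0.8 -0.6] j [ 0.03  0.28  1.62 -0.    1.24 -1.5 ] gap 85.3
```

```bash
python3 -m crank '[[3,0.45,0,0],[6,0.45,0,0],[7.5,0.45,0,0],[8.9,0.45,0,0],[8.9,0.45,0,0]]'
python3 -m crank '[[0,0,0,0],[0,0,0,0],[0,0,0,0],[0,0,0,0],[0,0,0,0]]' 210
python3 - <<'E'
from h import *
togo([575,49.5,217],[0.04,1,0])
E
python3 -m crank '[[0,0,0,0],[0,0,0,0],[0,0,0,0],[0,0,0,0],[0,0,0,0]]' 210
```

```text
time: 2.4
tool_pos: [573.9, 50.7, 215.4]
orientation: [0.033, 1.574, -0.034]
wrist_force: [-0.5, -0.1, 0.7]
finger_gap: 85.5
time: 2.9
tool_pos: [574.1, 50.7, 215.8]
orientation: [0.033, 1.573, -0.034]
wrist_force: [0.4, 0.4, -0.6]
finger_gap: 14.9
t 2.90 tcp [574.1  50.7 215.8] d_cm [-0.12 -0.12  0.09] roll -0.003 F [ 0.4  0.4 -0.6] j [ 0.04  0.36  1.74 -0.    1.05 -1.49] gap 14.9
time: 3.4
tool_pos: [574.1, 50.7, 215.8]
orientation: [0.033, 1.573, -0.034]
wrist_force: [-0.0, 0.8, -0.7]
finger_gap: 15.1
```

The gap of 15 mm is smaller than the 20 mm sleeve, so I need to look.

```bash
python3 - <<'E'
from h import *
im=viewer.snapshot("wrist");a=viewer.snapshot("scene");t=viewer.snapshot("top")
f=lambda x:cv2.resize(x,(400,400),interpolation=cv2.INTER_CUBIC)
cv2.imwrite("pics/c2.png",np.hstack([f(im[100:300,160:360]),f(a[140:240,220:320])]))
E
```

```text
(no output)
```

View pics/c2.png

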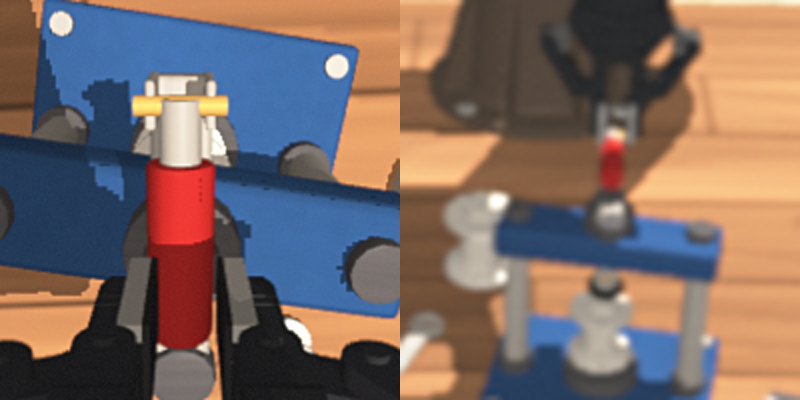

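```bash
python3 - <<'E'
from h import *
def proj(c,p):
    Rm=R.from_rotvec(c["attitude"]).as_matrix();t=-Rm.T@np.array(c["xyz"])
    return cv2.projectPoints(np.array([p],float),cv2.Rodrigues(Rm.T)[0],t,c["intrinsics"],c["D"])[0][0,0]
w=viewer.calibration("wrist");s=viewer.calibration("scene")
p=telemetry.get_state()["tool_pos"];print(p)
for q in ([0,0,0],[0,10,0],[0,-10,0],[0,0,19],[0,0,60]):
    print(q,"wristcrop",(proj(w,p+q)-[160,100])*2,"scenecrop",(proj(s,p+q)-[220,140])*4)
for q in ([575,50,232],[530,51,232],[603,49,232]): print((proj(w,q)-[160,100])*2,(proj(s,q)-[220,140])*4)
im=viewer.snapshot("wrist");print(red(im,(200,140,290,290)))
E
```

```text
[574.14806227  50.71381769 215.81113694]
[0, 0, 0] wristcrop [182.92985181 229.11809795] scenecrop [209.62622796 180.43712233]
[0, 10, 0] wristcrop [213.52022645 227.90527769] scenecrop [221.5881808  180.61125939]
[0, -10, 0] wristcrop [152.38316306 230.31447184] scenecrop [197.66291056 180.26291061]
[0, 0, 19] wristcrop [182.54183924 251.9494099 ] scenecrop [210.67813346 160.91662809]
[0, 0, 60] wristcrop [181.36056862 321.61468911] scenecrop [213.0091751  117.67835182]
[180.36173751 250.99325938] [209.70679157 164.34242937]
[176.6845585  102.02193032] [208.55319237 137.15914845]
[181.21670857 333.1891731 ] [209.99635368 182.08390898]
(array([250.72343523, 224.49818049]), array([249.11171467, 179.53005777]), array([252.49572841, 273.946391  ]), 2748)
```

The fingers look to be above the sleeve: in the scene view the tips end at crop row 140, while the reported TCP projects to row 180. I'll measure the true tip from the wrist picture.

```bash
python3 - <<'E'
from h import *
w=viewer.calibration("wrist");s=viewer.calibration("scene")
Rm=R.from_rotvec(w["attitude"]).as_matrix();print(Rm.round(3),w["xyz"])
l,r=[np.array(q)/2+[160,100] for q in ((157,258),(220,258))]
ol,d1=ray(w,l);_,d2=ray(w,r)
k=15/np.linalg.norm(d1-d2);print("tips",ol+k*d1,ol+k*d2)
for c in ((130,258),(245,258)):
    o,d=ray(w,np.array(c)/2+[160,100]);print(o+k*d)
print("scene tip ray at x=574",[ (lambda o,d:o+d*(574-o[0])/d[0])(*ray(s,(220+216/4,140+140/4)))])
im=viewer.snapshot("wrist");print(telemetry.get_state()["tool_pos"])
cv2.imwrite("pics/c3.png",cv2.resize(im[170:384,120:390],None,fx=2.8,fy=2.8,interpolation=cv2.INTER_CUBIC))
E
```

```text
[[ 0.042  0.959  0.279]
 [ 0.999 -0.04  -0.013]
 [-0.001  0.28  -0.96 ]] [504.80857103  54.87422265 398.564228  ]
tips [561.63822946  45.39966364 267.43513038] [562.27444256  60.38616097 267.42370758]
[561.37241837  38.97162368 267.4420873 ]
[562.5335375   66.33841867 267.42103402]
scene tip ray at x=574 [array([574.        ,  54.16977603, 254.80162335])]
[574.15777206  50.68067644 215.79173531]
```

View pics/c3.png

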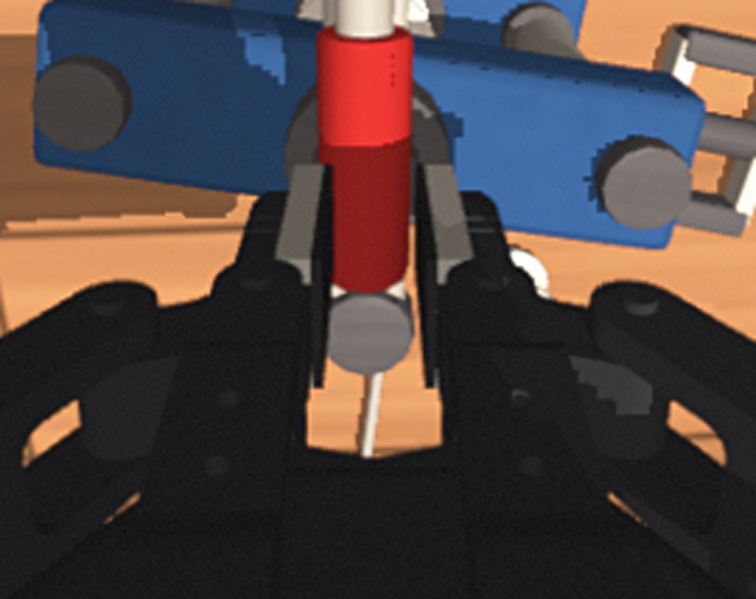

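The pads end well above the sleeve: the true tip is about 40 mm above the reported TCP, and the jaws sit about 2 mm to +y of the sleeve. I'll open, lower 36 mm while checking the force, then close.

```bash
python3 -m crank '[[0,-0.15,0,0],[0,-0.15,0,0],[0,-0.15,0,0],[0,-0.15,0,0],[0,-0.15,0,0]]' 60
python3 -m crank '[[1,0,0,0],[2,0,0,0],[3,0,0,0],[3.6,0,0,0],[3.6,0,0,0]]'
python3 -m crank '[[0,0,0,0],[0,0,0,0],[0,0,0,0],[0,0,0,0],[0,0,0,0]]' 210
python3 -m crank '[[0,0,0,0],[0,0,0,0]]'
python3 - <<'E'
from h import *
a=viewer.snapshot("scene");im=viewer.snapshot("wrist")
f=lambda x:cv2.resize(x,(400,400),interpolation=cv2.INTER_CUBIC)
cv2.imwrite("pics/c4.png",np.hstack([f(im[130:330,150:350]),f(a[140:240,220:320])]))
E
```

```text
time: 4.15
tool_pos: [574.1, 49.2, 215.8]
orientation: [0.033, 1.573, -0.034]
wrist_force: [0.3, -0.6, -0.4]
finger_gap: 65.3
time: 4.65
tool_pos: [573.2, 49.2, 178.5]
orientation: [0.033, 1.575, -0.034]
wrist_force: [0.3, 0.1, 0.9]
finger_gap: 65.2
time: 5.15
tool_pos: [573.5, 48.9, 178.9]
orientation: [0.033, 1.575, -0.034]
wrist_force: [0.3, -4.1, 3.5]
finger_gap: 17.6
time: 5.35
tool_pos: [573.5, 48.9, 178.9]
orientation: [0.033, 1.574, -0.034]
wrist_force: [-1.3, -2.2, 2.0]
finger_gap: 17.9
```

View pics/c4.png

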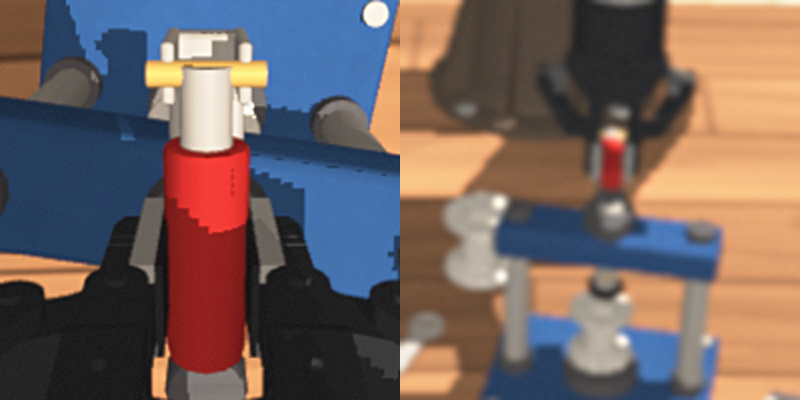

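```bash
python3 -m crank '[[0,0,0,0],[0,0,0,0],[0.2,0,0,0],[0.4,0,0,0],[0.4,0,0,0]]' 150
python3 -m crank '[[0,-0.05,0,0],[0,-0.05,0,0],[0,-0.05,0,0],[0,-0.05,0,0]]' 225
python3 -m crank '[[0,0,0,0],[0,0,0,0]]'
```

```text
time: 5.95
tool_pos: [573.2, 48.9, 174.5]
orientation: [0.033, 1.575, -0.034]
wrist_force: [0.2, 0.0, 0.1]
finger_gap: 35.2
time: 6.35
tool_pos: [573.2, 48.6, 174.5]
orientation: [0.033, 1.575, -0.034]
wrist_force: [-0.5, 2.7, 0.7]
finger_gap: 18.2
time: 6.55
tool_pos: [573.2, 48.6, 174.5]
orientation: [0.033, 1.575, -0.034]
wrist_force: [0.5, 0.9, 0.5]
finger_gap: 17.8
```

The gap is the same 17.8 mm at another height, so the reading is offset and the sleeve is held. Next is the arc up about the hinge at x=530.

```bash
python3 -m crank '[[-0.65,0,-0.05,0],[-1.28,0,-0.19,0],[-1.88,0,-0.43,0],[-1.88,0,-0.43,0],[-1.88,0,-0.43,0]]'
```

```text
time: 7.05
tool_pos: [568.2, 48.8, 193.5]
orientation: [0.033, 1.576, -0.034]
wrist_force: [-5.3, 2.9, -7.3]
finger_gap: 18.1
```

```bash
python3 -m crank '[[-0.54,0,-0.25,0],[-1.04,0,-0.66,0],[-1.48,0,-1.13,0],[-1.48,0,-1.13,0]]'
python3 - <<'E'
from h import *
togo([541,48.6,215.5])
E
```

```text
time: 7.45
tool_pos: [556.6, 49.3, 209.0]
orientation: [0.033, 1.576, -0.034]
wrist_force: [-0.7, 2.8, -11.8]
finger_gap: 18.0
t 7.45 tcp [556.6  49.3 209. ] d_cm [-0.64 -0.14 -1.56] roll 0.000 F [ -0.7   2.8 -11.8] j [ 0.03  0.34  1.78 -0.    1.02 -1.49] gap 18.0
```

```bash
python3 -m crank '[[-0.3,0,-0.51,0],[-0.58,0,-1.09,0],[-0.71,0,-1.5,0],[-0.81,0,-1.93,0],[-0.81,0,-1.93,0]]'
python3 -m crank '[[-0.05,0,-0.35,0],[-0.06,0,-0.75,0],[-0.06,0,-0.75,0]]'
```

```text
time: 7.95
tool_pos: [539.4, 50.2, 218.6]
orientation: [0.033, 1.571, -0.034]
wrist_force: [7.8, 0.9, -7.7]
finger_gap: 17.7
time: 8.25
tool_pos: [533.9, 50.4, 220.6]
orientation: [0.033, 1.566, -0.034]
wrist_force: [8.9, 1.6, -9.7]
finger_gap: 17.5
```

```bash
python3 -m crank '[[0.1,0,-0.3,0],[0.15,0,-0.5,0],[0.15,0,-0.5,0]]'
python3 - <<'E'
from h import *
a=viewer.snapshot("scene");im=viewer.snapshot("wrist")
f=lambda x:cv2.resize(x,(400,400),interpolation=cv2.INTER_CUBIC)
cv2.imwrite("pics/c5.png",np.hstack([f(im[100:300,150:350]),f(a[120:220,220:320])]))
togo([530,50,218])
E
```

```text
time: 8.55
tool_pos: [532.0, 50.3, 220.9]
orientation: [0.033, 1.559, -0.034]
wrist_force: [11.8, 0.0, -4.9]
finger_gap: 17.4
t 8.65 tcp [532.   50.4 220.9] d_cm [ 0.29 -0.04 -0.21] roll 0.000 F [11.6  0.2 -5. ] j [ 0.04  0.28  1.84 -0.    1.01 -1.49] gap 17.4
```

View pics/c5.png

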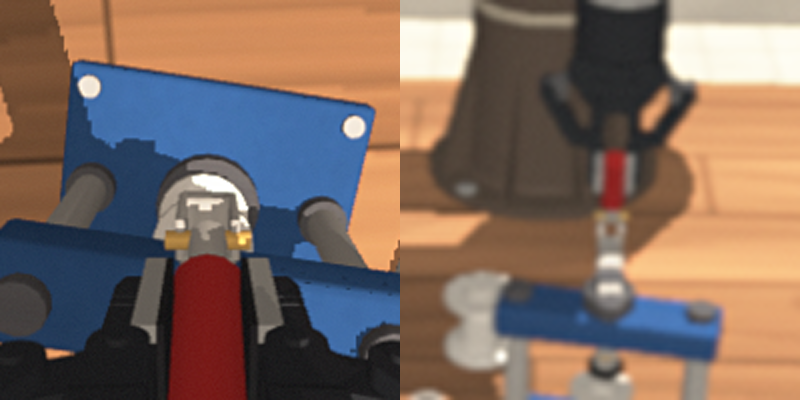

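```bash
python3 - <<'E'
from h import *
s=viewer.calibration("scene")
a=viewer.snapshot("scene");S=red(a,(262,140,285,180));print(S)
for p,z in zip(sorted(S[1:3],key=lambda q:-q[1]),(248,304)): print(onz(s,p,z))
p=onz(s,(273,172.8),248);print(p); print("yellow pin",onz(s,(273,120+216/4),232))
w=viewer.calibration("wrist");im=viewer.snapshot("wrist");print("pin wrist",onz(w,(150+207/2,100+238/2),232))
E
```

```text
(array([272.96551724, 164.98275862]), array([273.63662756, 157.87133749]), array([272.385328  , 171.13073448]), 58)
[536.38319289  50.82884058 248.        ]
[547.2477347   51.87852983 304.        ]
[547.66297617  52.39497989 248.        ]
yellow pin [527.93292041  54.03884434 232.        ]
pin wrist [530.66795417  51.75497551 232.        ]
```

```bash
python3 -m crank '[[0.1,0,-0.3,0],[0.2,0,-0.6,0],[0.2,0,-0.6,0],[0.2,0,-0.6,0]]'
```

```text
time: 9.15
tool_pos: [529.7, 50.5, 221.1]
orientation: [0.033, 1.551, -0.034]
wrist_force: [11.4, 0.8, 0.3]
finger_gap: 17.3
```

```bash
python3 - <<'E'
from h import *
togo([530,50,218])
s=viewer.calibration("scene")
a=viewer.snapshot("scene");S=red(a,(262,140,285,180));print(S)
for p,z in zip(sorted(S[1:3],key=lambda q:-q[1]),(248,304)): print(onz(s,p,z))
E
```

```text
t 9.15 tcp [529.7  50.5 221.1] d_cm [ 0.31 -0.05  0.03] roll 0.000 F [11.4  0.8  0.3] j [ 0.04  0.27  1.85 -0.    1.   -1.49] gap 17.3
(array([273.03174603, 164.44444444]), array([273.72572823, 156.88304781]), array([272.41813391, 171.13015581]), 63)
[536.37589772  50.94006664 248.        ]
[540.23812858  52.49956462 304.        ]
```

```bash
python3 -m crank '[[0,0,-0.3,0],[0,0,-0.5,0],[0,0,-0.5,0]]'; python3 - <<'E'
from h import *
s=viewer.calibration("scene")
a=viewer.snapshot("scene");S=red(a,(262,140,285,180));print(S)
for p,z in zip(sorted(S[1:3],key=lambda q:-q[1]),(248,304)): print(onz(s,p,z))
E
```

```text
time: 9.5
tool_pos: [526.7, 50.7, 222.0]
orientation: [0.033, 1.547, -0.034]
wrist_force: [9.7, 1.8, -13.8]
finger_gap: 17.0
(array([273.01587302, 163.44444444]), array([273.86725528, 155.87263302]), array([272.25030899, 170.25302706]), 63)
[530.36587521  50.6355092  248.        ]
[532.99757773  53.30763433 304.        ]
```

```bash
python3 -m crank '[[0,0,0,0],[0,0,0,0],[0,0,0,0]]' 150; python3 - <<'E'
from h import *
s=viewer.calibration("scene");t=viewer.calibration("wrist")
a=viewer.snapshot("scene");im=viewer.snapshot("wrist");togo([530,50,220])
S=red(a,(262,140,285,180));W=red(im,(200,140,300,384));print(S,W)
for p,z in zip(sorted(S[1:3],key=lambda q:-q[1]),(248,304)): print(onz(s,p,z))
f=lambda x:cv2.resize(x,(400,400),interpolation=cv2.INTER_CUBIC)
cv2.imwrite("pics/c6.png",np.hstack([f(im[130:330,150:350]),f(a[140:190,250:300])]))
E
```

```text
time: 9.85
tool_pos: [526.9, 50.5, 222.7]
orientation: [0.033, 1.546, -0.034]
wrist_force: [-0.0, -0.5, 0.2]
finger_gap: 35.2
t 9.95 tcp [526.8  50.6 222.4] d_cm [ 0.25 -0.05  0.32] roll 0.000 F [-0.5  1.1 -0.7] j [ 0.04  0.27  1.86 -0.    1.   -1.49] gap 35.1
(array([273.1627907 , 163.10465116]), array([273.92978129, 155.88628348]), array([272.40299231, 170.25533092]), 86) (array([253.50820099, 285.43998959]), array([253.4551899 , 230.99760936]), array([253.55451107, 333.00043378]), 3841)
[530.36610836  51.15368397 248.        ]
[533.08884549  53.51012382 304.        ]
```

View pics/c6.png

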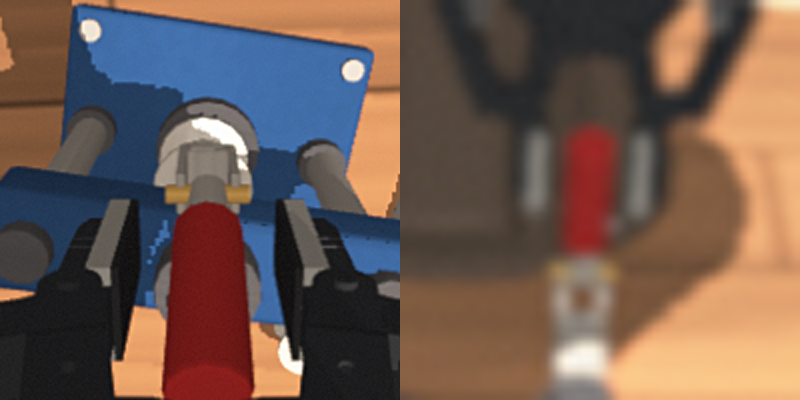

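```bash
python3 - <<'E'
from h import *
w=viewer.calibration("wrist");s=viewer.calibration("scene")
print("bottom front",onz(w,(253.5,231),248),"top front rim",onz(w,(253.5,130+367/2),304), onz(w,(150+207/2,130+193/2),232))
for z,r in ((304,128),(248,255)): print("scene back rim",onz(s,(250+190/8,140+r/8),z))
print("pin",onz(s,(250+181/8,140+270/8),232))
print("tool",R.from_rotvec(telemetry.get_state()["orientation"]).as_matrix().round(3))
E
```

```text
bottom front [526.45569693  51.92774636 248.        ] top front rim [536.79822752  51.44390732 304.        ] [530.96717015  51.75583598 232.        ]
scene back rim [533.92494921  52.87620449 304.        ]
scene back rim [541.32294991  55.21008943 248.        ]
pin [526.25861905  52.83008992 232.        ]
tool [[ 0.024  0.042  0.999]
 [-0.001  0.999 -0.042]
 [-1.    -0.     0.024]]
```

The freed grip leans inward: the wrist and scene rim estimates give 0.18 and 0.23 rad. The pads had slid along it. I'll go over it and push it home with the shut fingers from the inner side.

```bash
python3 -m crank '[[-3,0,0,0],[-6,0,0,0],[-8,0,0,0],[-8,0,3,0],[-8,0,5.8,0]]' 150
python3 -m crank '[[0,0,0,0],[0,0,0.2,0],[4,0,0.2,0],[8,0,0.2,0],[8,0,0.2,0]]' 255
python3 -m crank '[[0,0,0,0],[0,0,-0.5,0],[0,0,-1,0],[0,0,-1.5,0],[0,0,-2,0]]'
python3 -m crank '[[0,0,-0.3,0],[0,0,-0.6,0],[0,0,-0.6,0]]'
```

```text
time: 10.45
tool_pos: [583.7, 48.2, 305.2]
orientation: [0.032, 1.544, -0.033]
wrist_force: [0.2, -0.8, -0.1]
finger_gap: 35.3
time: 10.95
tool_pos: [584.0, 48.0, 221.0]
orientation: [0.032, 1.552, -0.034]
wrist_force: [-1.0, 0.4, -0.2]
finger_gap: -0.2
time: 11.45
tool_pos: [563.9, 48.9, 221.6]
orientation: [0.032, 1.551, -0.034]
wrist_force: [3.3, -0.0, 3.3]
finger_gap: -0.0
time: 11.75
tool_pos: [557.8, 49.2, 221.7]
orientation: [0.032, 1.55, -0.034]
wrist_force: [1.7, 0.3, 0.4]
finger_gap: -0.1
```

```bash
python3 -m crank '[[0,0,-0.2,0],[0,0,-0.4,0]]'
python3 -m crank '[[0,0,-0.2,0],[0,0,-0.4,0]]'
python3 -m crank '[[0,0,-0.2,0],[0,0,-0.3,0]]'
```

```text
time: 11.95
tool_pos: [553.8, 49.3, 221.6]
orientation: [0.032, 1.55, -0.034]
wrist_force: [2.3, 0.4, 1.8]
finger_gap: 0.3
time: 12.15
tool_pos: [550.1, 49.5, 221.6]
orientation: [0.032, 1.55, -0.034]
wrist_force: [8.3, -0.1, 0.6]
finger_gap: -0.1
time: 12.35
tool_pos: [549.3, 49.6, 222.0]
orientation: [0.032, 1.545, -0.034]
wrist_force: [18.7, -0.1, -6.9]
finger_gap: -0.3
```

The stop is reached at TCP x≈550, where the force jumps to 18.7 N, so the grip is upright. Now I'll regrasp it from above, centred.

```bash
python3 -m crank '[[0,0,1.5,0],[-4,0,1.5,0],[-8.5,0,1.5,0],[-8.5,0,-0.5,0],[-8.5,0.05,-1.9,0]]'
python3 -m crank '[[0,0,0,0],[0,0,0,0],[0,0,0,0]]' 150
python3 - <<'E'
from h import *
togo([530.5,50.3,219])
E
```

```text
time: 12.85
tool_pos: [527.2, 51.0, 306.8]
orientation: [0.032, 1.545, -0.034]
wrist_force: [-0.4, -0.2, -0.1]
finger_gap: -0.1
time: 13.15
tool_pos: [527.2, 51.0, 306.1]
orientation: [0.032, 1.546, -0.034]
wrist_force: [1.1, 0.2, -0.6]
finger_gap: 35.1
t 13.15 tcp [527.2  51.  306.1] d_cm [ 8.72 -0.05  0.12] roll 0.000 F [ 1.1  0.2 -0.6] j [ 0.04  0.19  1.74 -0.    1.19 -1.49] gap 35.1
```

```bash
python3 -m crank '[[0,-0.05,0.1,0],[4,-0.05,0.1,0],[8.7,-0.05,0.1,0],[8.7,-0.05,0.1,0]]'
python3 -m crank '[[0,0,0,0],[0,0,0,0],[0,0,0,0],[0,0,0,0]]' 255
python3 - <<'E'
from h import *
s=viewer.calibration("scene");w=viewer.calibration("wrist")
a=viewer.snapshot("scene");im=viewer.snapshot("wrist");togo([530,50,220])
f=lambda x:cv2.resize(x,(400,400),interpolation=cv2.INTER_CUBIC)
cv2.imwrite("pics/c7.png",np.hstack([f(im[130:330,150:350]),f(a[140:190,250:300])]))
E
```

```text
time: 13.55
tool_pos: [527.0, 50.1, 214.2]
orientation: [0.032, 1.555, -0.034]
wrist_force: [-0.3, -0.4, 0.6]
finger_gap: 35.3
time: 13.95
tool_pos: [527.3, 50.2, 215.0]
orientation: [0.032, 1.554, -0.034]
wrist_force: [-0.2, 1.4, -7.8]
finger_gap: 18.3
t 14.05 tcp [527.3  50.2 214.9] d_cm [-0.51 -0.01  0.28] roll 0.000 F [ 0.3  1.4 -5.2] j [ 0.04  0.28  1.86 -0.    0.99 -1.49] gap 18.4
```

View pics/c7.png

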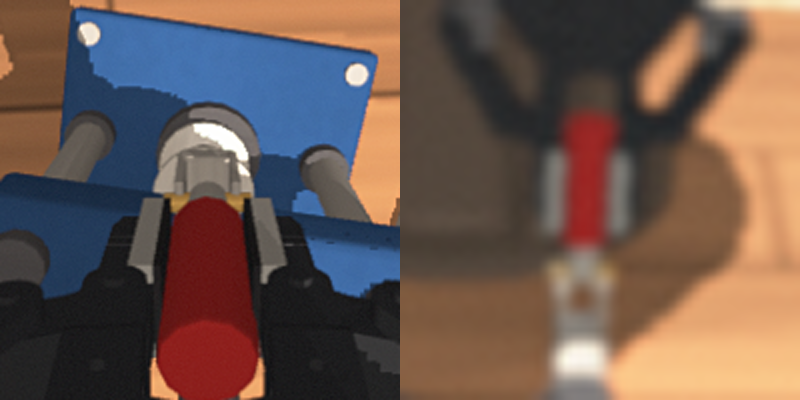

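The grip now stands upright, centred between the pads (wrist crop (205,270)). The tool z axis points at the crank axis, so clockwise is ty=6·sin α, tz=6·(1−cos α) cm. First quarter radian:

```bash
cat > nx.py <<'E'
from h import *
import sys
A=np.array([587.3,47.8]);Z=215.5
def nx(n=10,step=.05,A=A):
    s=telemetry.get_state();M=R.from_rotvec(s["orientation"]).as_matrix();p=s["tool_pos"];q=p[:2]-A
    a=(3.10-np.arctan2(q[1],q[0]))%(2*np.pi); f=s["wrist_force"]
    u=q/np.linalg.norm(q);tg=np.array([u[1],-u[0]])
    print("t %.2f a %.3f r %.1f z %.1f Ftan %.1f Frad %.1f Fz %.1f pitch %.3f gap %.1f"%(s["time"],a,np.linalg.norm(q),p[2],-f[:2]@tg,f[:2]@u,f[2],s["orientation"][1],s["finger_gap"]))
    for i in range(1,n+1):
        ph=3.10-a-step*i;P=np.array([*(A+60*np.array([np.cos(ph),np.sin(ph)])),Z])
        print((M.T@(P-p)/10).round(2),end=" " if i%5 else "\n")
if __name__=="__main__": nx(int(sys.argv[1]) if len(sys.argv)>1 else 10)
E
python3 -m crank '[[0,0.3,0.01,0],[0,0.6,0.03,0],[0,0.9,0.07,0],[0,1.19,0.12,0],[0,1.48,0.19,0]]'; python3 nx.py 5
```

```text
time: 14.55
tool_pos: [529.5, 64.2, 215.0]
orientation: [0.031, 1.555, -0.035]
wrist_force: [-1.6, -6.4, -8.7]
finger_gap: 18.5
t 14.55 a 0.235 r 60.1 z 215.0 Ftan 6.6 Frad -0.2 Fz -8.7 pitch 1.555 gap 18.5
[-0.05  0.29  0.08] [-0.05  0.57  0.18] [-0.05  0.85  0.28] [-0.05  1.13  0.4 ] [-0.04  1.4   0.53]
```

```bash
python3 -m crank '[[0.1,0.3,0.08,0],[0.1,0.58,0.18,0],[0.1,0.86,0.28,0],[0.1,1.14,0.4,0],[0.1,1.41,0.53,0]]'; sed -i 's/Z=215.5/Z=214.5/' nx.py; python3 nx.py 10
```

```text
time: 15.05
tool_pos: [535.2, 77.7, 214.8]
orientation: [0.03, 1.554, -0.036]
wrist_force: [-5.1, -5.8, 1.8]
finger_gap: 18.9
t 15.05 a 0.479 r 60.0 z 214.8 Ftan 7.6 Frad 1.6 Fz 1.8 pitch 1.554 gap 18.9
[0.03 0.26 0.15] [0.03 0.52 0.3 ] [0.04 0.76 0.47] [0.04 1.   0.66] [0.04 1.23 0.85]
[0.04 1.45 1.06] [0.05 1.66 1.27] [0.05 1.85 1.5 ] [0.05 2.04 1.73] [0.06 2.21 1.98]
```

```bash
python3 -m crank '[[0,0.27,0.15,0],[0,0.53,0.3,0],[0,0.77,0.47,0],[0,1.01,0.66,0],[0,1.25,0.86,0]]'; python3 nx.py 0; python3 -m crank '[[0,0.22,0.21,0],[0,0.43,0.43,0],[0,0.63,0.65,0],[0,0.82,0.89,0],[0,1.0,1.15,0]]';  python3 nx.py 10
```

```text
time: 15.55
tool_pos: [543.6, 89.2, 214.9]
orientation: [0.029, 1.556, -0.037]
wrist_force: [-3.7, -5.7, -8.2]
finger_gap: 18.5
t 15.55 a 0.717 r 60.2 z 214.9 Ftan 6.6 Frad -1.2 Fz -8.2 pitch 1.556 gap 18.5
time: 16.05
tool_pos: [554.5, 98.2, 215.0]
orientation: [0.028, 1.558, -0.037]
wrist_force: [-5.6, -3.4, -7.5]
finger_gap: 18.2
t 16.05 a 0.953 r 60.1 z 215.0 Ftan 6.6 Frad 0.2 Fz -7.5 pitch 1.558 gap 18.2
[0.05 0.16 0.26] [0.05 0.31 0.51] [0.05 0.45 0.78] [0.06 0.58 1.05] [0.06 0.7  1.33]
[0.06 0.8  1.61] [0.07 0.88 1.9 ] [0.07 0.96 2.19] [0.07 1.01 2.48] [0.08 1.06 2.78]
```

```bash
python3 -m crank '[[0.06,0.16,0.26,0],[0.06,0.31,0.52,0],[0.06,0.46,0.79,0],[0.06,0.59,1.07,0],[0.06,0.71,1.36,0]]'; python3 nx.py 0; python3 -m crank '[[0.06,0.1,0.28,0],[0.06,0.18,0.57,0],[0.06,0.26,0.86,0],[0.06,0.31,1.16,0],[0.06,0.36,1.47,0]]';  python3 nx.py 10
```

```text
time: 16.55
tool_pos: [567.7, 104.6, 214.9]
orientation: [0.028, 1.559, -0.038]
wrist_force: [-6.7, -1.2, -0.5]
finger_gap: 18.8
t 16.55 a 1.196 r 60.1 z 214.9 Ftan 6.7 Frad 1.0 Fz -0.5 pitch 1.559 gap 18.8
time: 17.05
tool_pos: [581.8, 107.7, 214.8]
orientation: [0.027, 1.56, -0.038]
wrist_force: [-7.2, -0.1, -1.2]
finger_gap: 18.5
t 17.05 a 1.437 r 60.1 z 214.8 Ftan 7.2 Frad 0.5 Fz -1.2 pitch 1.560 gap 18.5
[0.04 0.02 0.3 ] [0.04 0.04 0.6 ] [0.04 0.04 0.9 ] [0.05 0.03 1.2 ] [0.05 0.   1.5 ]
[ 0.05 -0.04  1.79] [ 0.06 -0.1   2.09] [ 0.06 -0.17  2.38] [ 0.06 -0.26  2.67] [ 0.07 -0.36  2.95]
```

```bash
python3 -m crank '[[0.04,0.02,0.3,0],[0.04,0.04,0.61,0],[0.04,0.04,0.91,0],[0.04,0.03,1.22,0],[0.04,0,1.53,0]]'; python3 nx.py 0; python3 -m crank '[[0.04,-0.04,0.29,0],[0.04,-0.1,0.6,0],[0.04,-0.17,0.9,0],[0.04,-0.26,1.19,0],[0.04,-0.36,1.47,0]]';  python3 nx.py 10
```

```text
time: 17.55
tool_pos: [596.3, 107.2, 214.9]
orientation: [0.027, 1.562, -0.038]
wrist_force: [-7.4, 0.1, -3.0]
finger_gap: 18.5
t 17.55 a 1.679 r 60.1 z 214.9 Ftan 7.3 Frad -1.0 Fz -3.0 pitch 1.562 gap 18.5
time: 18.05
tool_pos: [610.1, 103.3, 214.9]
orientation: [0.028, 1.563, -0.038]
wrist_force: [-5.7, 1.9, -3.5]
finger_gap: 18.8
t 18.05 a 1.918 r 60.0 z 214.9 Ftan 6.0 Frad -0.4 Fz -3.5 pitch 1.563 gap 18.8
[ 0.04 -0.11  0.28] [ 0.04 -0.23  0.55] [ 0.05 -0.37  0.82] [ 0.05 -0.52  1.08] [ 0.05 -0.68  1.33]
[ 0.06 -0.86  1.58] [ 0.06 -1.04  1.81] [ 0.06 -1.24  2.04] [ 0.06 -1.45  2.25] [ 0.07 -1.67  2.45]
```

```bash
python3 -m crank '[[0.05,-0.11,0.28,0],[0.05,-0.23,0.56,0],[0.05,-0.37,0.84,0],[0.05,-0.52,1.1,0],[0.05,-0.69,1.35,0]]'; python3 nx.py 0; python3 -m crank '[[0.05,-0.18,0.25,0],[0.05,-0.36,0.48,0],[0.05,-0.56,0.71,0],[0.05,-0.78,0.93,0],[0.05,-1.01,1.14,0]]';  python3 nx.py 10
```

```text
time: 18.55
tool_pos: [622.6, 96.3, 214.9]
orientation: [0.028, 1.564, -0.037]
wrist_force: [-6.1, 1.9, -3.5]
finger_gap: 18.6
t 18.55 a 2.159 r 59.9 z 214.9 Ftan 6.1 Frad -2.0 Fz -3.5 pitch 1.564 gap 18.6
time: 19.05
tool_pos: [633.1, 86.3, 214.9]
orientation: [0.028, 1.565, -0.037]
wrist_force: [-5.1, 5.0, -4.2]
finger_gap: 18.3
t 19.05 a 2.402 r 59.8 z 214.9 Ftan 7.1 Frad -0.7 Fz -4.2 pitch 1.565 gap 18.3
[ 0.04 -0.22  0.21] [ 0.04 -0.45  0.39] [ 0.05 -0.7   0.57] [ 0.05 -0.95  0.73] [ 0.05 -1.21  0.87]
[ 0.05 -1.48  1.01] [ 0.06 -1.75  1.13] [ 0.06 -2.03  1.24] [ 0.06 -2.32  1.33] [ 0.06 -2.61  1.41]
```

```bash
python3 -m crank '[[0.05,-0.22,0.21,0],[0.05,-0.46,0.4,0],[0.05,-0.71,0.58,0],[0.05,-0.96,0.74,0],[0.05,-1.23,0.89,0]]'; python3 nx.py 0; python3 -m crank '[[0.05,-0.27,0.14,0],[0.05,-0.54,0.26,0],[0.05,-0.82,0.37,0],[0.05,-1.12,0.46,0],[0.05,-1.42,0.55,0]]';  python3 nx.py 10
```

```text
time: 19.55
tool_pos: [640.9, 74.2, 214.9]
orientation: [0.029, 1.566, -0.036]
wrist_force: [-5.1, 5.8, -3.6]
finger_gap: 18.5
t 19.55 a 2.642 r 59.8 z 214.9 Ftan 7.5 Frad -2.0 Fz -3.6 pitch 1.566 gap 18.5
time: 20.05
tool_pos: [645.6, 60.8, 214.9]
orientation: [0.03, 1.566, -0.035]
wrist_force: [-4.1, 7.5, -4.1]
finger_gap: 18.5
t 20.05 a 2.880 r 59.7 z 214.9 Ftan 8.2 Frad -2.3 Fz -4.1 pitch 1.566 gap 18.5
[ 0.04 -0.28  0.1 ] [ 0.04 -0.58  0.15] [ 0.04 -0.88  0.19] [ 0.05 -1.17  0.22] [ 0.05 -1.47  0.23]
[ 0.05 -1.77  0.23] [ 0.05 -2.07  0.21] [ 0.05 -2.37  0.17] [ 0.05 -2.67  0.12] [ 0.05 -2.96  0.06]
```

```bash
python3 -m crank '[[0.05,-0.29,0.08,0],[0.05,-0.59,0.14,0],[0.05,-0.89,0.18,0],[0.05,-1.19,0.2,0],[0.05,-1.5,0.21,0]]'; python3 nx.py 5
```

```text
time: 20.55
tool_pos: [647.0, 46.9, 214.9]
orientation: [0.031, 1.566, -0.034]
wrist_force: [-2.4, 9.2, -4.1]
finger_gap: 18.5
t 20.55 a 3.115 r 59.7 z 214.9 Ftan 9.2 Frad -2.6 Fz -4.1 pitch 1.566 gap 18.5
[ 0.04 -0.3   0.03] [ 0.04 -0.6   0.02] [ 0.04 -0.9  -0.01] [ 0.04 -1.19 -0.06] [ 0.04 -1.49 -0.11]
```

```bash
python3 -m crank '[[0.04,-0.3,0.03,0],[0.04,-0.6,0.02,0],[0.04,-0.9,-0.01,0]]'; python3 nx.py 5
```

```text
time: 20.85
tool_pos: [646.3, 39.3, 214.9]
orientation: [0.032, 1.566, -0.032]
wrist_force: [-2.5, 9.6, -5.7]
finger_gap: 18.6
t 20.85 a 3.244 r 59.6 z 214.9 Ftan 9.2 Frad -3.8 Fz -5.7 pitch 1.566 gap 18.6
[ 0.04 -0.3  -0.  ] [ 0.04 -0.6  -0.06] [ 0.04 -0.89 -0.12] [ 0.04 -1.18 -0.21] [ 0.04 -1.46 -0.3 ]
```

```bash
python3 -m crank '[[0.1,-0.3,0,0],[0.1,-0.6,-0.06,0]]'; python3 nx.py 0
python3 - <<'E'
from h import *
a=viewer.snapshot("scene");b=cv2.imread("pics/scene0.png")
f=lambda x:cv2.resize(x,(400,400),interpolation=cv2.INTER_CUBIC)
cv2.imwrite("pics/c8.png",np.hstack([f(b[195:245,245:295]),f(a[195:245,245:295])]))
E
```

```text
time: 21.05
tool_pos: [645.6, 34.8, 214.8]
orientation: [0.034, 1.566, -0.031]
wrist_force: [-4.0, 11.0, -0.0]
finger_gap: 18.7
t 21.05 a 3.318 r 59.7 z 214.8 Ftan 9.9 Frad -6.3 Fz -0.0 pitch 1.566 gap 18.7
```

View pics/c8.png

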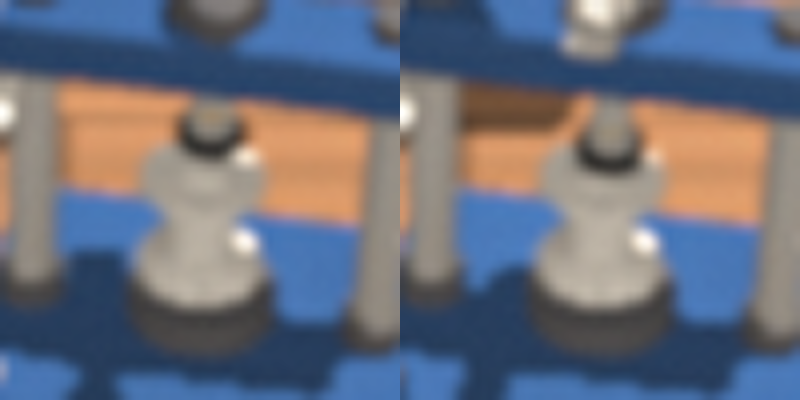

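The pad now sits on the hub flange (crop (610,160)), and the tangential force has risen from about 6.7 to 9.9 N. I'll let go and lift straight up.

```bash
python3 -m crank '[[0,0,0,0],[0,0,0,0],[0,0,0,0],[0,0,0,0]]' 120; python3 -m crank '[[-2,0,0,0],[-4,0,0,0],[-7,0,0,0],[-11,0,0,0],[-15,0,0,0]]'; python3 -m crank '[[0,0,-2,0],[0,0,-5,0],[0,0,-8,0],[0,0,-8,0],[0,0,-8,0]]'
python3 - <<'E'
from h import *
a=viewer.snapshot("scene");im=viewer.snapshot("wrist");t=viewer.snapshot("top");w=viewer.calibration("wrist");togo([0,0,0])
print(red(im,(180,100,330,300)),w["xyz"])
cv2.imwrite("pics/w9.png",im)
f=lambda x:cv2.resize(x,(400,400),interpolation=cv2.INTER_CUBIC)
cv2.imwrite("pics/c9.png",np.hstack([f(im[80:280,150:350]),f(a[150:250,220:320])]))
E
```

```text
time: 21.5
tool_pos: [645.8, 34.2, 215.1]
orientation: [0.034, 1.565, -0.031]
wrist_force: [-1.1, 0.9, -0.2]
finger_gap: 45.4
time: 22.0
tool_pos: [644.6, 33.9, 366.4]
orientation: [0.034, 1.565, -0.032]
wrist_force: [1.0, -0.9, -0.3]
finger_gap: 45.3
time: 22.5
tool_pos: [564.7, 37.2, 366.7]
orientation: [0.033, 1.564, -0.032]
wrist_force: [0.3, -0.5, 1.1]
finger_gap: 45.3
t 22.65 tcp [565.4  37.2 365.9] d_cm [ 36.29  -6.11 -56.53] roll 0.000 F [-0.1 -0.7 -0.1] j [ 0.01  0.23  1.55  0.    1.36 -1.52] gap 45.0
(array([254.1741573 , 267.26067416]), array([253.38048731, 239.95986744]), array([255.10100117, 299.14242027]), 890) [494.63606138  40.93412009 548.12725806]
```

View pics/c9.png

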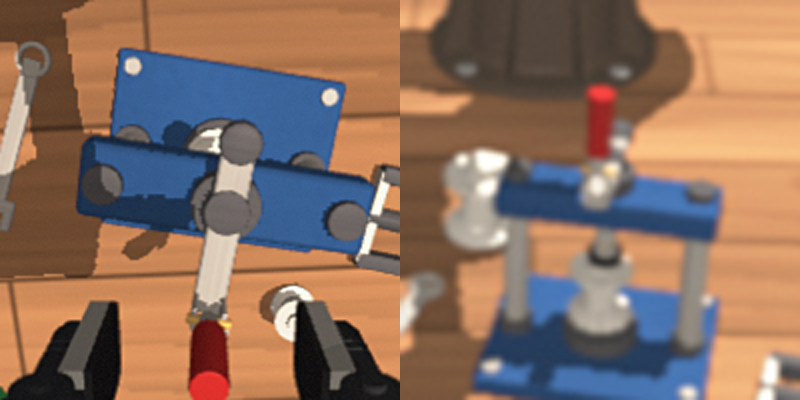

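The grip stands upright (scene crop (600,120)), the pad is on the hub, and nothing else has moved. I'll check the tilt and hold numerically before handing in.

```bash
python3 - <<'E'
from h import *
w=viewer.calibration("wrist")
b,t=onz(w,(254,240.5),248),onz(w,(254,80+370/2),304);print(b,t,"lean",(t-b)[:2]/56)
a=viewer.snapshot("top");a0=cv2.imread("pics/top0.png")
s=cv2.imread("pics/scene0.png");s1=viewer.snapshot("scene");d=cv2.absdiff(s,s1).max(2);print("scene diff spare hub/pedal region",d[225:250,105:130].mean(),d[235:270,305:340].mean())
E
```

```text
[642.10301339  36.22432219 248.        ] [639.6286987   36.09346359 304.        ] lean [-0.04418419 -0.00233676]
scene diff spare hub/pedal region 1.2064 0.9281632653061225
```

The grip leans about 0.04 rad, well inside the 0.25 allowed. Handing in.

```bash
python3 -c "
from workcell import workorder
print(workorder.finish_job())"
```

```text
the job is handed in; nothing more can be done
None
```

The silver hub should now be clamped at about 60 N, inside the 30 to 110 N band. I folded the grip out to its stop, turned the crank about 3.3 rad clockwise, and let go at about 21.5 s with the arm lifted clear. The hand-in reported no verdict.

- **Clamping force:** the force at the grip rose from about 6.7 N to 9.9 N. The 60 N is inferred from that rise, and noise of about 0.5 to 1 N puts it anywhere from about 45 to 90 N. In the scene picture the pad sits on the hub.
- **Grip:** after I let go it leaned about 0.04 rad from upright, within the 0.25 allowed.
- **Surroundings:** around the pedal and the spare hub the before and after pictures match. I only glanced at the wrench and did not compare the tub and ring.

**What disagreed on the way:**
- The real fingertips sat about 40 mm above the reported TCP, so the first close missed the grip. The gap reading was also about 2 mm low.
- The first fold-out slipped in the pads and left the grip about 0.2 rad short. I pushed it home with the shut fingers and took hold again before turning.

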